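Crank the weight slide to the rider mark

TASK

On the screw gauge on the desk, turn the handwheel by its upright crank knob until the nickel slide's pointer stands opposite the pointer of the little brass rider on the scale, then let go. Move the slide only with the handwheel, not by touching it, and leave the rider where it has been set.

Things in the scene. Friction and masses are not known exactly. Their poses are not given: they have to be found in the camera images.
- gauge: Screw gauge, fixed: dark wooden bed 130 x 385 mm, 22 mm thick, handwheel at one end, steel rods and brass screw along it, pale scale (lines every 10 mm) on its +x edge. Origin on the desk below the handwheel's upright axis; z up; +y along the bed, from handwheel to far end (bed x -45 to 85, y -70 to 315 mm). The smaller crank on a plain wooden block elsewhere is no part of it.
- crank_axis (a point): Centre of the gauge's brass spoked handwheel, on its upright axis, 74 mm above the desk. Rim 112 mm across, top 80 mm above the desk, hub 81 mm. Clockwise seen from above moves the slide away from the handwheel (+y), 80 mm per turn, in proportion; its stop lies at least 50 mm of slide travel past the rider. Needs about 5 N at the crank knob and stays where left.
- crank_knob (a point): Middle of the grip of the upright dark wooden crank knob on the handwheel's rim: 20 mm diameter, 46 mm tall, 84 to 130 mm above the desk; this point is 110 mm above the desk and 50 mm from the handwheel's axis, and goes round with the wheel in a level circle. The knob spins freely on its pin, so it can be held from above and led round without turning the gripper.
- carriage: The slide: nickel stepped block 70 (x) by 40 mm (y), top 63 mm above the desk, on the gauge's rods, with a thin dark pointer over the scale on its +x side. Axes parallel to the gauge's; origin at desk level under the block's middle, level with its pointer in y. It starts 30 to 95 mm nearer the handwheel than the rider, so must move in +y.
- rider: The mark: brass block 22 (x) by 16 mm (y), top 52 mm above the desk, thin dark pointer towards the slide, clamped at the scale's outer (+x) edge. Axes parallel to the gauge's; origin at desk level on the line of the screw (78 mm in -x from the brass block), level with its pointer in y. The slide is set when slide and rider have the same y along the gauge.

How it is judged:
By the outcome, as a careful person would: the job done as asked, in the order asked, and still so for the second after the job is handed in, with the robot touching nothing.
It also fails if it takes over 48 s, if anything falls off the work surface, if the arm or the gripper's body presses on something with over 40 N, if the wrist force passes 120 N, or if a joint passes its speed limit or range.

ROBOT

A 6-joint arm with a two-finger parallel gripper is mounted at the origin on the work surface. World frame = base frame: x ahead of the robot, y to its left, z up, the work surface at z = 0. Lengths are in m, angles in degrees, forces in N, time in s.
With the tool pointing down it reaches from about 0.375 to 0.9 m from the base axis. Payload 3.1 kg.
Tool frame: the origin (TCP) lies on the centre line of the jaws, within the pads' length; the fingertips stand 8 mm ahead of it and the grasp point (between the pads) lies 11 mm behind it (bot.tip_extent is the distance from the TCP to the fingertips, in m); z points along the fingers, y is the line along which they close (so a half turn about z gives the same grasp; the last joint's range is limited). The gripper opens to 87 mm and grips with 3 to 60 N. Pads are 19 mm wide; open, the fingers measure 117 mm over their backs; the gripper's body (75 mm by 190 mm) begins 51 mm behind the grasp point.
Start: joints at [-84.253, 30.224, 82.088, -0, 67.689, -10.227], TCP at [0.172, -0.601, 0.207] pointing down, gripper open.
Joint ranges: [-176.69, 176.69], [-43.24, 126.21], [12.49, 139.97], [-82, 262], [0, 151.66], [-163.58, 163.58]. Speed limits (degrees/s): [159.86, 159.86, 180, 180, 180, 180].

INTERFACE

Orientations are given as a 3x3 rotation matrix whose columns are the frame's x, y, z axes.
In Python, from rig import bot, vision, workorder gives the robot as it stands.
- The arm moves only by the shell command python3 -m handwheel 'ROWS'. ROWS is JSON, a list of rows, each an object with "delta_rot": the turn, a rotation vector about the tool's x, y, z in rad, a list of three; "xyz": the shift along the tool's x, y, z in mm, a list of three; "hand": the closure, from -1 (fully open) to 1 (shut). A call has exactly 5 rows; each row is the pose to reach, as a shift and turn from the pose commanded when the call began, along the tool's axes at that moment; what a row does not reach only later rows make up. A row lasts 1/8 s, in which the tool goes at most 62.5 mm and 10.7 degrees, less where a joint would pass 70% of its speed; a pose out of reach is approached as far as the arm can. A call with a gripper value outside its range is refused whole. The fingers move at their own pace and stop on an object; the grip force is fixed at half the most. Time passes only in rows, so rows that repeat a pose let the fingers close, or fill a call up. It gives the time, the measured TCP pose, the force, the opening and the grip force at its end, in the units of the state.
- bot.read_state(): the state, without advancing time (a new reading comes with each control period).
- vision.capture(name): name is "scene" or "top"; returns the picture (384x512x3 uint8, red, green, blue); there is no depth.
- vision.camera_model(name): a dict with "camera_matrix" (3x3 intrinsics, pixels), "dist_coeffs" ([k1, k2, p1, p2, k3] as OpenCV has them; the pictures are not rectified), "camera_from_world" (4x4, takes a point from world to camera coordinates). Camera axes: x right, y up, looking along -z (the intrinsics and any distortion apply to the point x, -y, -z); pixel columns grow to the right and rows downward; lengths in m; the calibration is good to about 2 mm. A picture is of the moment at which its call begins. camera_model takes no time and is no camera call.
- workorder.hand_in(): hands the job in; it is judged then, once.
The state is a dict: "time_s": time; "joint_positions": joint angles; "qvel": joint speeds; "tau": joint torques, N m; "position": TCP position; "tcp_rot": TCP orientation; "force": force on the tool from outside, world axes, zero at the start; "moment": the same for the moment, N m; "opening": opening from 0.0 (shut) to 1.0 (fully open); "grasp_force": force on a finger pad.
Only numpy, scipy, OpenCV 4.12 (cv2) and the standard library are available. Lean on these libraries where they do the work, as an engineer would, in place of code of your own. Each camera call takes 0.05 s, during which the arm holds its last target. There are 200 camera calls.

## Working session

There is one attempt and no reset: what is moved stays moved. The work goes in short steps, Python scripts to look and compute and a shell command to move; the robot and the scene stay as the last step left them, time stands still between calls to the robot, and variables do not carry over. Pictures are saved under pics/ and viewed, at most 10 in all, crops included, and the job is handed in when it is done.

```bash
mkdir -p pics
python3 - <<'E'
from rig import bot,vision
import cv2
for n in("scene","top"):
    cv2.imwrite(f"pics/{n}0.png",vision.capture(n)[...,::-1])
    m=vision.camera_model(n);print(m)
s=bot.read_state();print(s)
E
```

```text
{'camera_matrix': array([[499.23877441,   0.        , 250.71711346],
       [  0.        , 499.23877441, 195.90287034],
       [  0.        ,   0.        ,   1.        ]]), 'dist_coeffs': array([-0.14441391,  0.        ,  0.        ,  0.        ,  0.        ]), 'camera_from_world': array([[ 0.46084371,  0.88747549,  0.00321414, -0.21444547],
       [-0.55088806,  0.28321912,  0.78505368,  0.28173926],
       [ 0.69580559, -0.36355768,  0.6194194 , -1.19592182],
       [ 0.        ,  0.        ,  0.        ,  1.        ]])}
{'camera_matrix': array([[496.08422224,   0.        , 261.63040695],
       [  0.        , 496.08422224, 186.34768199],
       [  0.        ,   0.        ,   1.        ]]), 'dist_coeffs': array([0.00124084, 0.        , 0.        , 0.        , 0.        ]), 'camera_from_world': array([[ 0.00150182, -0.99999758,  0.00160973, -0.07572904],
       [ 0.99212568,  0.0016916 ,  0.12523484, -0.61273418],
       [-0.12523726,  0.00140898,  0.99212582, -0.67082044],
       [ 0.        ,  0.        ,  0.        ,  1.        ]])}
{'time_s': 0.1, 'joint_positions': array([-8.42528282e+01,  3.02725388e+01,  8.21483105e+01,  7.86457589e-04,
        6.76902723e+01, -1.02293508e+01]), 'qvel': array([-0.03303735, -0.11983287, -0.267642  , -0.02753239,  0.00416799,
       -0.10931722]), 'tau': array([-6.18926988e-04, -4.40986347e+01, -1.77151144e+01,  6.34610583e-02,
        5.34216268e-02, -3.97436929e-05]), 'position': array([ 0.1719683 , -0.60016425,  0.20618541]), 'tcp_rot': array([[ 9.61376030e-01,  2.75238253e-01, -1.81578116e-04],
       [ 2.75238081e-01, -9.61374157e-01,  1.93095903e-03],
       [ 3.56909279e-04, -1.90635493e-03, -9.99998119e-01]]), 'force': array([-1.25358234, -0.18532356, -0.4492957 ]), 'moment': array([-0.03600089,  0.01663747, -0.02420926]), 'grasp_force': 0.0, 'opening': 1.0006273021724192}
```

View pics/top0.png

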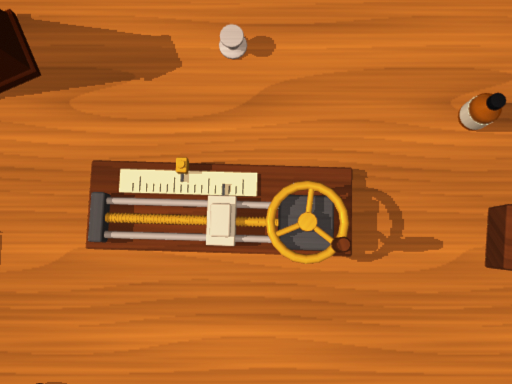

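View pics/scene0.png

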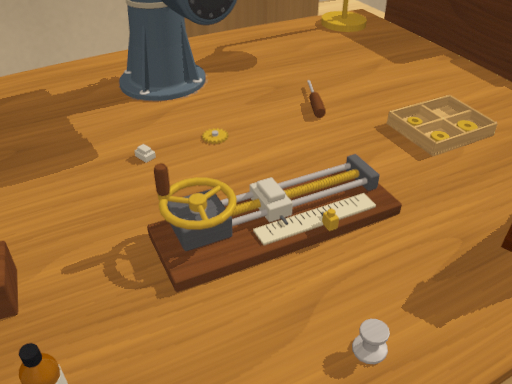

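The top view shows the hub at (307,221), the knob top at (343,244), the slide pointer near (225,188) and the rider at (182,165). The scene view agrees with this layout. Next I'll measure positions and enlarge the scale.

```bash
cat > h.py <<'E'
import numpy as np,cv2
from rig import bot,vision
def unp(n,px,z):
    m=vision.camera_model(n);T=m["camera_from_world"]
    u=cv2.undistortPoints(np.array([[px]],float),m["camera_matrix"],m["dist_coeffs"])[0,0]
    d=T[:3,:3].T@np.array([u[0],-u[1],-1]);c=-T[:3,:3].T@T[:3,3]
    return c+d*(z-c[2])/d[2]
def proj(n,P):
    m=vision.camera_model(n);T=m["camera_from_world"]
    p=T[:3,:3]@np.array(P)+T[:3,3]
    return cv2.projectPoints(np.array([[p[0],-p[1],-p[2]]]),np.zeros(3),np.zeros(3),m["camera_matrix"],m["dist_coeffs"])[0].ravel()
def crop(n,x0,y0,w,h,k,f):
    im=vision.capture(n)[y0:y0+h,x0:x0+w,::-1]
    cv2.imwrite(f,cv2.resize(im,None,fx=k,fy=k,interpolation=cv2.INTER_CUBIC))
E
python3 - <<'E'
from h import *
hub=unp("top",(307.5,221.5),.081);knob=unp("top",(343,244),.130)
print(hub,knob,np.linalg.norm((hub-knob)[:2]))
for p in [(92,161),(352,168),(87,248),(351,256)]:print(unp("top",p,.022))
print(proj("scene",hub),proj("scene",knob))
crop("top",110,150,260,120,3,"pics/c1.png")
E
```

```text
[ 0.56040721 -0.13585918  0.081     ] [ 0.53021169 -0.17452609  0.13      ] 0.04906015678407719
[0.65213366 0.17500753 0.022     ]
[ 0.64237669 -0.20765661  0.022     ]
[0.52503355 0.17656798 0.022     ]
[ 0.51417561 -0.20348206  0.022     ]
[196.74736616 197.22285884] [160.15308368 165.16501715]
```

View pics/c1.png

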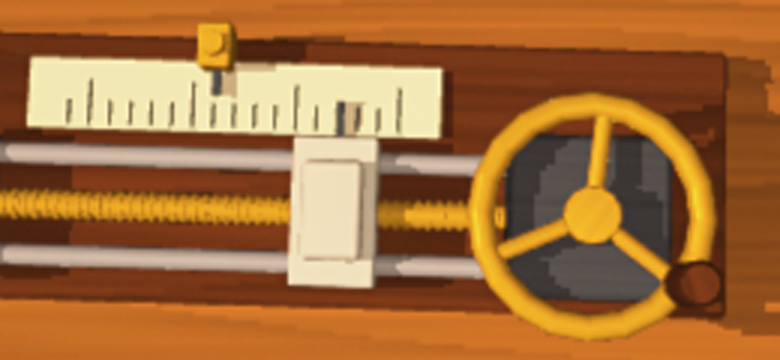

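The pointers are about 60 mm apart: slide at crop x 341, rider at 217, with about 20.5 px per 10 mm. I'll check the hub and knob against the scene camera before moving.

Run:
```python
from h import *
h=np.array([.5604,-.1359,0]);k=np.array([.5293,-.1750,0])
for z,p in((.074,h),(.081,h),(.084,k),(.130,k)):print(z,proj("scene",p+[0,0,z]),proj("top",p+[0,0,z]))
crop("scene",130,140,250,150,3,"pics/c2.png")
# draw the expected rim and knob
im=cv2.imread("pics/c2.png")
for t in np.arange(0,360,15):
    a=np.deg2rad(t);u=(proj("scene",h+[.056*np.cos(a),.056*np.sin(a),.074])-[130,140])*3
    cv2.circle(im,tuple(int(v) for v in u),2,(255,0,0),-1)
for z in(.074,.081,.13):
    u=(proj("scene",(k if z>.1 else h)+[0,0,z])-[130,140])*3;cv2.circle(im,tuple(int(v) for v in u),3,(0,255,0),-1)
cv2.imwrite("pics/c2b.png",im)
```

```text
0.074 [197.03217941 201.07364843] [307.04495348 221.79107978]
0.081 [196.71881307 197.2282296 ] [307.53069268 221.50546517]
0.084 [163.07159847 191.34090793] [337.63809002 245.04339924]
0.13 [159.60967667 164.92052422] [343.40058179 244.74904835]
```

View pics/c2b.png

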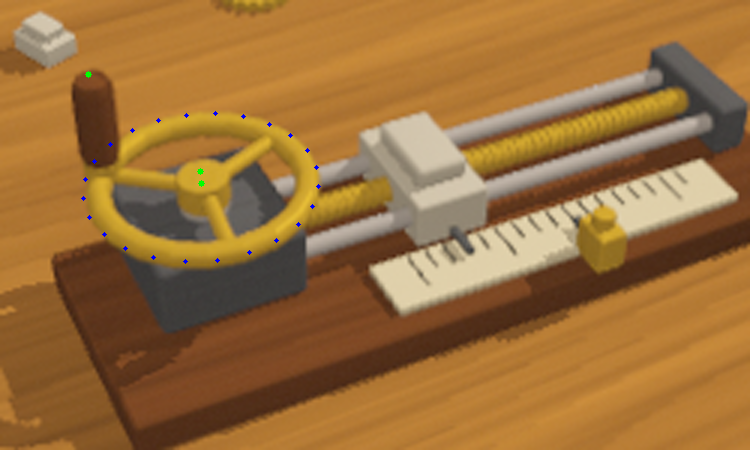

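The calibration agrees to about 2 mm: the knob is near (0.530, -0.174). Moving above it.

```bash
python3 -m handwheel '[{"delta_rot":[0,0,0.14],"xyz":[50,-34,0],"hand":-1},{"delta_rot":[0,0,0.279],"xyz":[100,-67,0],"hand":-1},{"delta_rot":[0,0,0.279],"xyz":[150,-101,0],"hand":-1},{"delta_rot":[0,0,0.279],"xyz":[200,-135,0],"hand":-1},{"delta_rot":[0,0,0.279],"xyz":[250,-169,0],"hand":-1}]'; python3 -c "
from h import *
s=bot.read_state();print(s['position'],s['tcp_rot'],s['joint_positions'])
print(s['tcp_rot'].T@(np.array([.530,-.174,.190])-s['position'])*1000)"
```

```text
time_s: 0.82
position: [0.3669, -0.368, 0.207]
tcp_rot: [[1.0, -0.001, 0.0], [-0.001, -1.0, -0.0], [0.0, 0.0, -1.0]]
force: [0.6, 0.4, 0.2]
opening: 1.003
grasp_force: 0.0
[ 0.3668772  -0.36802173  0.20704547] [[ 9.99999726e-01 -6.93419399e-04  2.57960357e-04]
 [-6.93390827e-04 -9.99999753e-01 -1.10835346e-04]
 [ 2.58037149e-04  1.10656449e-04 -9.99999961e-01]] [-5.74285989e+01  2.21294826e+01  9.71070442e+01  1.03572974e-02
  6.07501651e+01  3.26060706e+01]
[ 162.98382678 -194.13667957   17.06604473]
```

```bash
python3 -m handwheel '[{"delta_rot":[0,0,0],"xyz":[40,-45,0],"hand":-1},{"delta_rot":[0,0,0],"xyz":[80,-92,0],"hand":-1},{"delta_rot":[0,0,0],"xyz":[120,-142,0],"hand":-1},{"delta_rot":[0,0,0],"xyz":[150,-180,10],"hand":-1},{"delta_rot":[0,0,0],"xyz":[164,-195,20],"hand":-1}]'; python3 -m handwheel '[{"delta_rot":[0,0,0],"xyz":[0,0,20],"hand":-1},{"delta_rot":[0,0,0],"xyz":[0,0,45],"hand":-1},{"delta_rot":[0,0,0],"xyz":[0,0,70],"hand":-1},{"delta_rot":[0,0,0],"xyz":[0,0,82],"hand":-1},{"delta_rot":[0,0,0],"xyz":[0,0,87],"hand":-1}]'
```

```text
time_s: 1.45
position: [0.5311, -0.1722, 0.1867]
tcp_rot: [[1.0, 0.003, 0.0], [0.003, -1.0, 0.0], [0.0, -0.0, -1.0]]
force: [0.1, -0.5, 0.7]
opening: 1.005
grasp_force: 0.0
time_s: 2.08
position: [0.5295, -0.1751, 0.0994]
tcp_rot: [[1.0, -0.001, -0.001], [-0.001, -1.0, 0.0], [-0.001, -0.0, -1.0]]
force: [-0.8, 0.6, -0.1]
opening: 1.004
grasp_force: 0.0
```

```bash
python3 -m handwheel '[{"delta_rot":[0,0,0],"xyz":[0,0,0],"hand":-0.3},{"delta_rot":[0,0,0],"xyz":[0,0,0],"hand":0},{"delta_rot":[0,0,0],"xyz":[0,0,0],"hand":0.3},{"delta_rot":[0,0,0],"xyz":[0,0,0],"hand":0.5},{"delta_rot":[0,0,0],"xyz":[0,0,0],"hand":0.5}]'; python3 -c "
from h import *
crop('scene',100,80,250,190,3,'pics/g.png')"
```

```text
time_s: 2.7
position: [0.53, -0.1746, 0.1002]
tcp_rot: [[1.0, -0.0, 0.0], [-0.0, -1.0, -0.0], [0.0, 0.0, -1.0]]
force: [0.6, 0.1, 0.2]
opening: 0.517
grasp_force: 0.0
```

View pics/g.png

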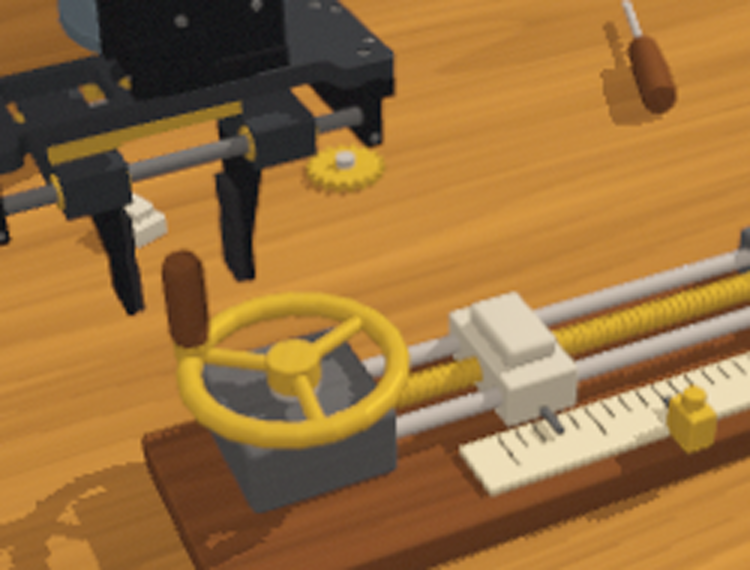

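Midway through closing, the fingertips at crop (135,305) and (240,275) look farther back or higher than expected against the knob at (187,300). I'll check this with projections and the top camera.

Run:
```python
from h import *
s=bot.read_state();p=s['position'];R=s['tcp_rot'];print(p,s['opening'],bot.tip_extent)
im={n:vision.capture(n)[...,::-1].copy() for n in("scene","top")}
o=s['opening']*.0435
for n in im:
  for dy in(-o,0,o):
    for dz in(.008,-.011,-.062):
      u=proj(n,p+R@np.array([0,dy,dz]));print(n,dy,dz,u.round(1));im[n]=cv2.circle(im[n],tuple(int(round(v)) for v in u),1,(255,0,255),-1)
a=cv2.resize(im["scene"][80:260,90:270],None,fx=2.2,fy=2.2);b=cv2.resize(im["top"][130:310,220:400],None,fx=2.2,fy=2.2)
cv2.imwrite("pics/g2.png",np.hstack([a,b]))
```

```text
[ 0.52995069 -0.17459313  0.10019077] 0.4742053648950677 0.008
scene -0.020627933372935444 0.008 [176.5 183. ]
scene -0.020627933372935444 -0.011 [175.3 172.2]
scene -0.020627933372935444 -0.062 [172.  141.5]
scene 0 0.008 [162.9 187. ]
scene 0 -0.011 [161.5 176.1]
scene 0 -0.062 [157.5 145.3]
scene 0.020627933372935444 0.008 [149.1 191. ]
scene 0.020627933372935444 -0.011 [147.4 180.2]
scene 0.020627933372935444 -0.062 [142.8 149.2]
top -0.020627933372935444 0.008 [322.4 244.5]
top -0.020627933372935444 -0.011 [324.3 244.3]
top -0.020627933372935444 -0.062 [329.9 243.9]
top 0 0.008 [338.3 244.5]
top 0 -0.011 [340.6 244.4]
top 0 -0.062 [347.6 244. ]
top 0.020627933372935444 0.008 [354.1 244.5]
top 0.020627933372935444 -0.011 [356.9 244.4]
top 0.020627933372935444 -0.062 [365.4 244. ]
```

View pics/g2.png

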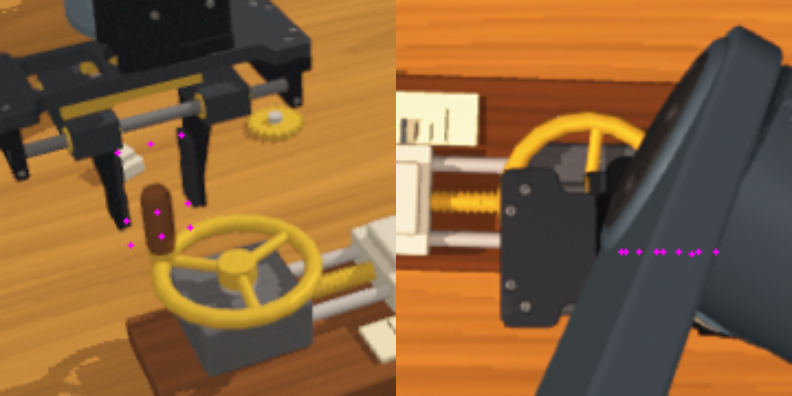

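The body is centred on the knob in the top view, but the fingertips look about 15 mm higher than nominal. I'll go down 5 mm, which clears the rim either way, and close.

```bash
python3 -m handwheel '[{"delta_rot":[0,0,0],"xyz":[0,0,3],"hand":0.5},{"delta_rot":[0,0,0],"xyz":[0,0,5],"hand":0.6},{"delta_rot":[0,0,0],"xyz":[0,0,5],"hand":1},{"delta_rot":[0,0,0],"xyz":[0,0,5],"hand":1},{"delta_rot":[0,0,0],"xyz":[0,0,5],"hand":1}]'
```

```text
time_s: 3.48
position: [0.5298, -0.1747, 0.0947]
tcp_rot: [[1.0, -0.0, -0.0], [-0.0, -1.0, -0.0], [-0.0, 0.0, -1.0]]
force: [-0.0, -1.4, -3.0]
opening: 0.218
grasp_force: 30.0
```

```bash
python3 -c "
import numpy as np
def tab(t0,st,n):
  a=np.deg2rad(t0-st*np.arange(n+1));p=50*np.c_[np.cos(a),np.sin(a)];d=(p-p[0])*[1,-1]
  return d[1:].round(1).tolist()
print(tab(-128,6,5))
for k in range(6):print(-158-60*k,tab(-158-60*k,12,5))"
```

```text
[[-3.9, -3.4], [-7.5, -7.3], [-10.7, -11.4], [-13.4, -15.9], [-15.6, -20.7]]
-158 [[-2.9, -10.0], [-3.6, -20.5], [-2.2, -30.8], [1.4, -40.6], [7.0, -49.5]]
-218 [[7.3, -7.5], [15.9, -13.4], [25.6, -17.3], [35.9, -19.1], [46.4, -18.7]]
-278 [[10.1, 2.5], [19.5, 7.1], [27.8, 13.5], [34.5, 21.6], [39.4, 30.8]]
-338 [[2.9, 10.0], [3.6, 20.5], [2.2, 30.8], [-1.4, 40.6], [-7.0, 49.5]]
-398 [[-7.3, 7.5], [-15.9, 13.4], [-25.6, 17.3], [-35.9, 19.1], [-46.4, 18.7]]
-458 [[-10.1, -2.5], [-19.5, -7.1], [-27.8, -13.5], [-34.5, -21.6], [-39.4, -30.8]]
```

```bash
python3 -m handwheel '[{"delta_rot":[0,0,0],"xyz":[-3.9,-3.4,0],"hand":1},{"delta_rot":[0,0,0],"xyz":[-7.5,-7.3,0],"hand":1},{"delta_rot":[0,0,0],"xyz":[-10.7,-11.4,0],"hand":1},{"delta_rot":[0,0,0],"xyz":[-13.4,-15.9,0],"hand":1},{"delta_rot":[0,0,0],"xyz":[-15.6,-20.7,0],"hand":1}]'
```

```text
time_s: 4.1
position: [0.5147, -0.1552, 0.0947]
tcp_rot: [[1.0, 0.0, 0.001], [0.0, -1.0, -0.003], [0.001, 0.003, -1.0]]
force: [1.4, -4.7, -7.2]
opening: 0.218
grasp_force: 30.0
```

```bash
python3 -m handwheel '[{"delta_rot":[0,0,0],"xyz":[-2.9,-10,0],"hand":1},{"delta_rot":[0,0,0],"xyz":[-3.6,-20.5,0],"hand":1},{"delta_rot":[0,0,0],"xyz":[-2.2,-30.8,0],"hand":1},{"delta_rot":[0,0,0],"xyz":[1.4,-40.6,0],"hand":1},{"delta_rot":[0,0,0],"xyz":[7,-49.5,0],"hand":1}]'; python3 -m handwheel '[{"delta_rot":[0,0,0],"xyz":[7.3,-7.5,0],"hand":1},{"delta_rot":[0,0,0],"xyz":[15.9,-13.4,0],"hand":1},{"delta_rot":[0,0,0],"xyz":[25.6,-17.3,0],"hand":1},{"delta_rot":[0,0,0],"xyz":[35.9,-19.1,0],"hand":1},{"delta_rot":[0,0,0],"xyz":[46.4,-18.7,0],"hand":1}]'
python3 - <<'E'
from h import *
p=bot.read_state()['position'];print(p,np.rad2deg(np.arctan2(p[1]+.1355,p[0]-.5605)))
crop("top",110,150,260,120,3,"pics/c3.png")
E
```

```text
time_s: 4.72
position: [0.5204, -0.1052, 0.0947]
tcp_rot: [[1.0, 0.001, -0.002], [0.001, -1.0, -0.002], [-0.002, 0.002, -1.0]]
force: [-0.7, -5.4, -5.4]
opening: 0.217
grasp_force: 30.0
time_s: 5.35
position: [0.5641, -0.0853, 0.0946]
tcp_rot: [[1.0, 0.001, -0.008], [0.001, -1.0, 0.001], [-0.008, -0.001, -1.0]]
force: [-5.2, -1.7, 1.0]
opening: 0.217
grasp_force: 30.0
[ 0.56406382 -0.08525887  0.09463894] 85.94256494885516
```

View pics/c3.png

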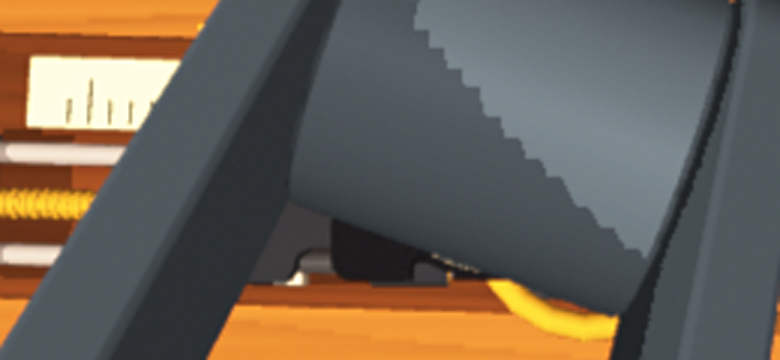

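The arm hides the slide from above here. I'll work out the needed travel from the first top picture, and check what the scene camera can see.

Run:
```python
from h import *
h=np.array([.5605,-.1355]);ya=np.array([.027,.99964]);
def Y(c,z):
    p=unp("top",(110+(c[0]+.5)/3-.5,150+(c[1]+.5)/3-.5),z);d=(p[:2]-h)
    return round(1000*d@ya,1),round(1000*d@[.99964,-.027],1)
print("rider block",Y((216,44),.052),"carr top",Y((331,210),.063),Y((304,210),.063),Y((358,210),.063))
for z in(.024,.03,.036):print(z,"rider ptr",Y((217,83),z),"slide ptr",Y((341,118),z))
im=vision.capture("scene")[140:265,220:410,::-1]
cv2.imwrite("pics/s1.png",cv2.resize(im,None,fx=4,fy=4,interpolation=cv2.INTER_CUBIC))
```

```text
rider block (np.float64(175.7), np.float64(77.0)) carr top (np.float64(117.7), np.float64(0.0)) (np.float64(130.0), np.float64(-0.3)) (np.float64(105.4), np.float64(0.4))
0.024 rider ptr (np.float64(179.0), np.float64(62.5)) slide ptr (np.float64(117.9), np.float64(47.0))
0.03 rider ptr (np.float64(178.0), np.float64(61.6)) slide ptr (np.float64(117.4), np.float64(46.3))
0.036 rider ptr (np.float64(177.0), np.float64(60.8)) slide ptr (np.float64(116.9), np.float64(45.6))
```

View pics/s1.png

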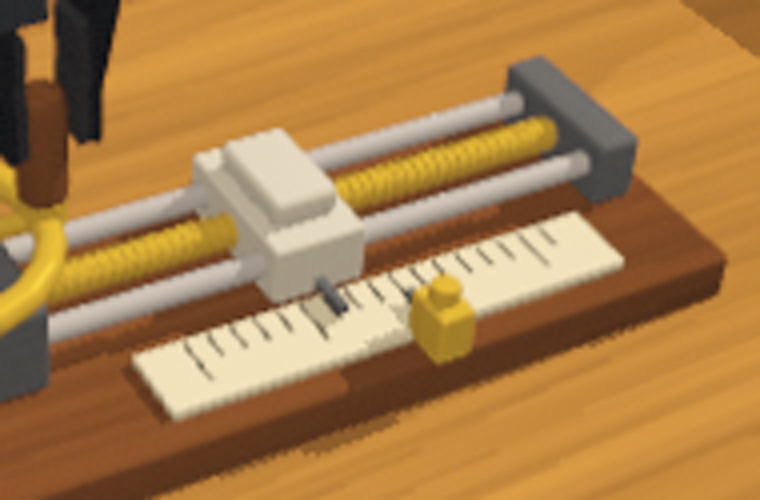

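The gap was about 59.5 mm, roughly 268° in all. In the scene view the slide has moved about 33 mm and its pointer at crop (330,295) is still short of the rider pointer at (410,293). Continuing.

```bash
python3 -m handwheel '[{"delta_rot":[0,0,0],"xyz":[10.1,2.5,0],"hand":1},{"delta_rot":[0,0,0],"xyz":[19.5,7.1,0],"hand":1},{"delta_rot":[0,0,0],"xyz":[27.8,13.5,0],"hand":1},{"delta_rot":[0,0,0],"xyz":[34.5,21.6,0],"hand":1},{"delta_rot":[0,0,0],"xyz":[39.4,30.8,0],"hand":1}]'; python3 -m handwheel '[{"delta_rot":[0,0,0],"xyz":[2.9,10,0],"hand":1},{"delta_rot":[0,0,0],"xyz":[3.6,20.5,0],"hand":1},{"delta_rot":[0,0,0],"xyz":[2.2,30.8,0],"hand":1},{"delta_rot":[0,0,0],"xyz":[0,37,0],"hand":1},{"delta_rot":[0,0,0],"xyz":[0,37,0],"hand":1}]'
python3 - <<'E'
from h import *
p=bot.read_state()['position'];print(p,np.rad2deg(np.arctan2(p[1]+.1355,p[0]-.5605)))
im=vision.capture("scene")[140:265,220:410,::-1]
cv2.imwrite("pics/s2.png",cv2.resize(im,None,fx=4,fy=4,interpolation=cv2.INTER_CUBIC))
E
```

```text
time_s: 6.08
position: [0.6054, -0.1134, 0.0947]
tcp_rot: [[1.0, -0.001, -0.003], [-0.001, -1.0, 0.006], [-0.003, -0.006, -1.0]]
force: [-2.6, 5.2, 0.3]
opening: 0.217
grasp_force: 30.0
time_s: 6.7
position: [0.6074, -0.1526, 0.0947]
tcp_rot: [[1.0, -0.001, 0.001], [-0.001, -1.0, 0.002], [0.001, -0.002, -1.0]]
force: [2.3, 3.1, -4.9]
opening: 0.214
grasp_force: 30.0
[ 0.60735128 -0.15261912  0.09474005] -20.071944078614415
```

View pics/s2.png

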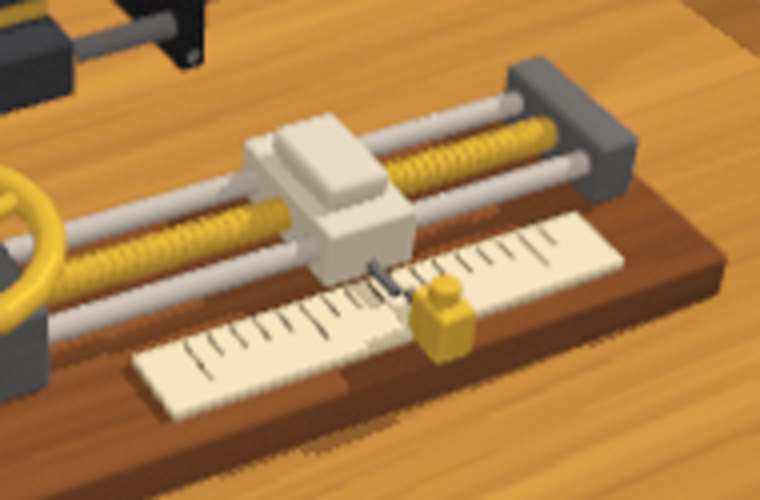

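The slide is close to the rider now. I'll release, lift, and move aside to measure with a clear top view.

```bash
python3 -m handwheel '[{"delta_rot":[0,0,0],"xyz":[0,0,0],"hand":0.3},{"delta_rot":[0,0,0],"xyz":[0,0,0],"hand":-0.2},{"delta_rot":[0,0,0],"xyz":[0,0,0],"hand":-0.2},{"delta_rot":[0,0,0],"xyz":[0,0,-25],"hand":-0.3},{"delta_rot":[0,0,0],"xyz":[0,0,-70],"hand":-0.3}]'; python3 -m handwheel '[{"delta_rot":[0,0,0],"xyz":[-40,45,-10],"hand":-0.3},{"delta_rot":[0,0,0],"xyz":[-80,90,-10],"hand":-0.3},{"delta_rot":[0,0,0],"xyz":[-120,135,-10],"hand":-0.3},{"delta_rot":[0,0,0],"xyz":[-160,180,-10],"hand":-0.3},{"delta_rot":[0,0,0],"xyz":[-190,220,-10],"hand":-0.3}]'
python3 - <<'E'
from h import *
ims=np.mean([vision.capture("top").astype(float) for _ in range(3)],0)
cv2.imwrite("pics/t2.png",ims[...,::-1]);g=ims.mean(2)
np.set_printoptions(linewidth=250)
print(g[168:200,165:200].astype(int))
E
```

```text
time_s: 7.38
position: [0.6056, -0.1533, 0.1641]
tcp_rot: [[1.0, -0.0, -0.005], [-0.0, -1.0, 0.001], [-0.005, -0.001, -1.0]]
force: [1.3, -0.2, -0.7]
opening: 0.625
grasp_force: 0.0
time_s: 8.0
position: [0.4152, -0.3752, 0.1756]
tcp_rot: [[1.0, -0.001, -0.0], [-0.001, -1.0, -0.001], [-0.0, 0.001, -1.0]]
force: [0.7, -0.3, -0.4]
opening: 0.649
grasp_force: 0.0
[[ 60  61  61 ...  41  42  42]
 [ 86  87  87 ...  42  42  41]
 [168 168 167 ...  72  71  62]
 ...
 [ 61  57  84 ...  74  51  42]
 [ 78  77  97 ...  75  56  44]
 [127 127 137 ...  77  63  56]][ WARN:0@0.904] global loadsave.cpp:1063 imwrite_ Unsupported depth image for selected encoder is fallbacked to CV_8U.
```

Run:
```python
import cv2,numpy as np
im=cv2.imread("pics/t2.png");np.set_printoptions(linewidth=250,threshold=99999)
a=cv2.resize(im[155:215,160:215],None,fx=9,fy=9,interpolation=cv2.INTER_NEAREST)
b=cv2.resize(im[155:275,280:370],None,fx=3,fy=3);c=np.zeros((540,270,3),np.uint8);c[:360]=b
cv2.imwrite("pics/t2z.png",np.hstack([a,c]))
print(im.mean(2)[172:198,170:196].astype(int))
```

```text
[[219 220 220 220 221 217 182 116  77  73  78  80  84  91  96  81  59  64 134 168 169 169 169 169 169 169]
 [218 218 218 218 219 220 218 179 120 104  91  73  69  74  99  81  73  87 141 179 184 183 183 184 184 184]
 [218 218 218 219 218 219 220 218 200 194 158  96  77  94 169 139 127 143 169 215 220 219 219 219 219 219]
 [218 218 219 219 218 219 219 220 221 221 173  99  76  83 162 169 168 167 173 216 220 220 220 219 220 220]
 [218 219 219 219 212 218 219 219 220 221 173  97  75  82 160 171 170 168 174 215 220 219 219 219 219 219]
 [218 218 219 217 156 205 218 219 220 220 173  97  75  83 159 170 169 168 173 215 219 219 219 219 219 219]
 [218 219 220 218 110 176 216 219 220 221 168  96  76  88 160 170 169 167 173 215 219 219 219 219 219 218]
 [219 218 220 218 115 206 220 219 220 220 148  86  77 105 162 170 169 168 173 215 219 219 219 219 219 219]
 [219 219 220 218 115 209 220 219 220 220 145  83  77  98 161 170 170 168 173 215 219 219 219 219 219 219]
 [218 219 221 218 115 208 220 219 220 219 163 111 107 114 166 176 182 171 174 215 220 219 219 219 219 219]
 [219 219 221 213 114 209 220 
[... 982 characters left out ...]
 190 111  75  70 156  93 123 165 171 169 176 213 112 175]
 [216 217 216 188 183 213 220 220 220 219 169 186 192 111  74  69 156 124 137 166 170 169 175 213 150 210]
 [193 189 188 185 185 190 207 210 210 211 207 207 184 107  77  71 148 156 157 158 158 157 163 208 210 215]
 [180 164 158 157 158 157 157 153 148 145 140 138 132 124 121 114 127 125 123 122 118 122 125 154 164 153]
 [219 217 216 215 214 214 213 212 211 209 209 208 207 207 207 206 204 199 196 195 194 192 190 191 198 141]
 [218 218 217 217 217 217 217 217 217 217 217 217 217 217 217 217 217 217 217 217 217 217 216 217 219 175]
 [217 217 216 216 216 217 216 216 217 217 216 216 216 216 216 217 217 216 217 217 216 216 216 218 219 173]]
```

View pics/t2z.png

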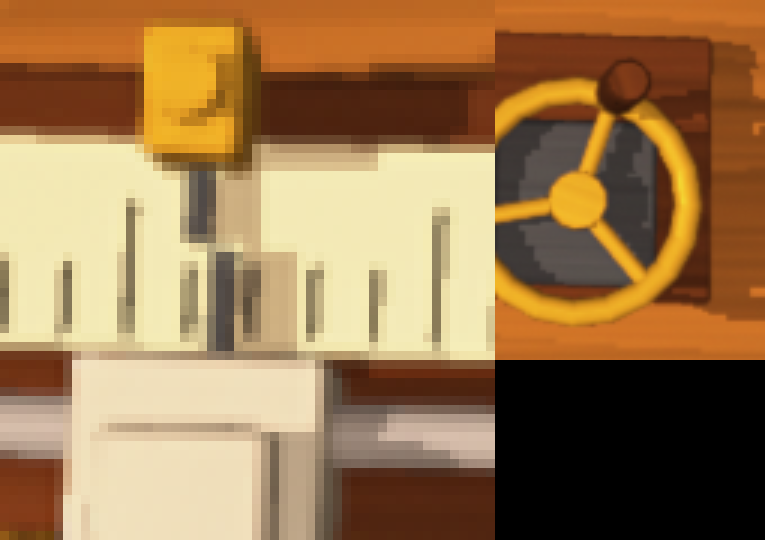

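The slide pointer (crop column about 223) is still right of the rider's (about 201), so the slide is a few mm short. I'll compute it, using both cameras to settle the pointer heights.

Run:
```python
from h import *
h=np.array([.5605,-.1355]);ya=np.array([.027,.99964])
Y=lambda p,z:round(1000*(unp("top",p,z)[:2]-h)@ya,1)
for z in(.024,.028,.032,.036,.04):
    print(z,"rider",Y((181.89,177),z),"slide",Y((184.2,190),z),"scene proj tips",proj("scene",unp("top",(184.4,183),z)).round(1),proj("scene",unp("top",(181.8,181.5),z)).round(1))
im=cv2.imread("pics/t2.png").mean(2)
np.set_printoptions(linewidth=250,threshold=99999)
print("row164",im[163:166,172:192].astype(int));print("row210",im[212:214,164:200].astype(int))
s=vision.capture("scene").mean(2)
print(s[202:220,308:330].astype(int))
```

```text
0.024 rider 179.2 slide 174.9 scene proj tips [319.  215.4] [321.9 215.5]
0.028 rider 178.5 slide 174.2 scene proj tips [318.7 213.3] [321.6 213.4]
0.032 rider 177.8 slide 173.6 scene proj tips [318.4 211.2] [321.3 211.3]
0.036 rider 177.2 slide 173.0 scene proj tips [318.1 209.1] [321.  209.2]
0.04 rider 176.5 slide 172.3 scene proj tips [317.8 207. ] [320.7 207.1]
row164 [[ 54  54  51  64 150 153 152 152 152 152 153 153  99 102  97  64  54  54  54  53]
 [ 61  61  58  70 150 153 153 152 152 153 153 151  96  96  94  64  53  42  39  38]
 [ 61  61  59  71 148 151 151 151 151 152 151 135  81 103  94  64  52  44  42  42]]
row210 [[ 72  68  94 215 219 200 216 218 217 217 217 217 217 217 216 216 216 216 215 216 216 215 216 217 188 137 106 153 162 164 152 101  79  69  49  43]
 [ 68  62  90 216 219 201 215 218 217 217 217 217 217 216 216 216 216 216 215 216 216 215 216 217 186 136 106 154 163 164 152  99  79  64  48  44]]
[[132 134 132 133 133 133 133 132 133 132 133 132 132 131 134  71  58  56  61  72  72  73]
 [134 134 133 132 133 132 132 132 131 133 132 131 132 133 133  57  56  74  73  78
[... 766 characters left out ...]
3 185 126  70  80  75 120 135 125 130 163 153 139 103 108 127]
 [185 161 156 156 157 111  69 162 185  97  64  62 127  66  85 104 128 140 136  93  96 104]
 [151 186 159 156 157 148 111  88 162 181 153 178 187 124  67  96 107 122 119  95  95  97]
 [130 163 187 160 156 157 148 110 147 176 193 201 201 152  80  92  94 105 113 107  95  98]
 [186 139 164 188 160 156 157 183 189 158 175 176 176 157 128  92  91  94 109 113 104  99]
 [201 186 184 200 190 189 189 201 201 189 157 156 156 156 129  92  91  90  98 109 111 104]
 [201 201 201 201 201 201 201 201 202 201 190 157 156 156 114  91  90  93  92  98 110 121]
 [201 201 201 201 201 202 202 201 201 201 201 157 156 156 108  91  90  93  95  93 100 116]]
```

Both pointers sit at about z = 0.029, and 4.3 mm remains, or about 19.4° of wheel. I'll re-grasp and finish.

```bash
python3 -m handwheel '[{"delta_rot":[0,0,0],"xyz":[40,-46,0],"hand":-0.3},{"delta_rot":[0,0,0],"xyz":[80,-92,0],"hand":-0.3},{"delta_rot":[0,0,0],"xyz":[120,-139,0],"hand":-0.3},{"delta_rot":[0,0,0],"xyz":[160,-185,0],"hand":-0.3},{"delta_rot":[0,0,0],"xyz":[190,-220,0],"hand":-0.3}]'; python3 -m handwheel '[{"delta_rot":[0,0,0],"xyz":[0,0,0],"hand":-0.3},{"delta_rot":[0,0,0],"xyz":[0,0,25],"hand":-0.3},{"delta_rot":[0,0,0],"xyz":[0,0,55],"hand":-0.3},{"delta_rot":[0,0,0],"xyz":[0,0,75],"hand":-0.3},{"delta_rot":[0,0,0],"xyz":[0,0,80],"hand":-0.3}]'; python3 -m handwheel '[{"delta_rot":[0,0,0],"xyz":[0,0,0],"hand":0.2},{"delta_rot":[0,0,0],"xyz":[0,0,0],"hand":1},{"delta_rot":[0,0,0],"xyz":[0,0,0],"hand":1},{"delta_rot":[0,0,0],"xyz":[0,0,0],"hand":1},{"delta_rot":[0,0,0],"xyz":[0,0,0],"hand":1}]'
```

```text
time_s: 8.82
position: [0.6087, -0.149, 0.1752]
tcp_rot: [[1.0, 0.004, 0.0], [0.004, -1.0, 0.0], [0.0, -0.0, -1.0]]
force: [-0.1, -0.5, -0.1]
opening: 0.652
grasp_force: 0.0
time_s: 9.45
position: [0.6055, -0.1527, 0.0936]
tcp_rot: [[1.0, 0.0, -0.004], [0.0, -1.0, 0.001], [-0.004, -0.001, -1.0]]
force: [0.3, 0.1, 0.5]
opening: 0.651
grasp_force: 0.0
time_s: 10.07
position: [0.6072, -0.153, 0.0955]
tcp_rot: [[1.0, -0.001, 0.0], [-0.001, -1.0, 0.001], [0.0, -0.001, -1.0]]
force: [0.2, 2.1, 2.3]
opening: 0.217
grasp_force: 30.0
```

```bash
python3 -m handwheel '[{"delta_rot":[0,0,0],"xyz":[-2.4,5.1,0],"hand":1},{"delta_rot":[0,0,0],"xyz":[-5.3,10,0],"hand":1},{"delta_rot":[0,0,0],"xyz":[-8.7,14.4,0],"hand":1},{"delta_rot":[0,0,0],"xyz":[-8.7,14.4,0],"hand":1},{"delta_rot":[0,0,0],"xyz":[-8.7,14.4,0],"hand":1}]'; python3 -m handwheel '[{"delta_rot":[0,0,0],"xyz":[0,0,0],"hand":0.3},{"delta_rot":[0,0,0],"xyz":[0,0,0],"hand":-0.2},{"delta_rot":[0,0,0],"xyz":[0,0,0],"hand":-0.2},{"delta_rot":[0,0,0],"xyz":[0,0,-25],"hand":-0.3},{"delta_rot":[0,0,0],"xyz":[0,0,-70],"hand":-0.3}]'; python3 -m handwheel '[{"delta_rot":[0,0,0],"xyz":[-40,45,-10],"hand":-0.3},{"delta_rot":[0,0,0],"xyz":[-80,90,-10],"hand":-0.3},{"delta_rot":[0,0,0],"xyz":[-120,135,-10],"hand":-0.3},{"delta_rot":[0,0,0],"xyz":[-160,175,-10],"hand":-0.3},{"delta_rot":[0,0,0],"xyz":[-180,205,-10],"hand":-0.3}]'
python3 - <<'E'
from h import *
ims=np.mean([vision.capture("top").astype(float) for _ in range(3)],0)
cv2.imwrite("pics/t3.png",ims[...,::-1].astype(np.uint8))
np.set_printoptions(linewidth=250,threshold=99999)
print(ims.mean(2)[172:196,170:196].astype(int))
print(ims.mean(2)[212,160:200].astype(int))
E
```

```text
time_s: 10.7
position: [0.5988, -0.1675, 0.0955]
tcp_rot: [[1.0, -0.0, 0.001], [-0.0, -1.0, 0.0], [0.001, -0.0, -1.0]]
force: [1.3, 3.5, 5.0]
opening: 0.216
grasp_force: 30.0
time_s: 11.32
position: [0.5967, -0.1677, 0.1635]
tcp_rot: [[1.0, -0.0, -0.005], [-0.0, -1.0, 0.002], [-0.005, -0.002, -1.0]]
force: [0.6, -0.9, 0.5]
opening: 0.628
grasp_force: 0.0
time_s: 11.95
position: [0.4158, -0.3746, 0.1749]
tcp_rot: [[1.0, -0.002, -0.001], [-0.002, -1.0, 0.0], [-0.001, -0.0, -1.0]]
force: [0.8, 0.7, 0.2]
opening: 0.652
grasp_force: 0.0
[[219 219 219 220 220 217 182 115  77  73  78  81  84  91  96  81  59  65 133 167 170 169 169 169 169 169]
 [218 218 218 218 219 220 218 179 119 103  91  72  68  74  98  81  72  87 141 179 184 183 184 183 184 183]
 [218 218 218 217 218 219 220 219 200 194 158  95  76  93 168 139 127 142 170 215 220 219 219 219 219 219]
 [218 218 218 218 218 219 219 220 220 221 173  98  75  84 161 169 168 167 174 216 220 219 219 219 219 219]
 [218 218 218 219 211 218 219 219 220 221 173  97  75  82 159 170 169 168 173 215 219 219 219 219 219 218]
 [218 218 219 217 156 204 2
[... 1468 characters left out ...]
8]
 [219 220 219 158 144 213 220 220 221 200 111  74  68 159 171 171 166  92 141 215 220 220 221 219 112 174]
 [216 217 216 188 182 213 220 220 221 199 111  73  67 158 171 170 167 127 182 218 221 221 221 219 150 210]
 [192 189 188 184 185 190 207 210 210 185 108  79  71 147 161 161 158 159 203 210 210 211 212 215 212 217]
 [179 164 158 156 158 157 155 152 149 143 131 127 119 130 139 138 129 124 133 133 133 140 138 146 150 150]
 [217 216 216 215 214 214 213 212 210 210 210 209 208 207 206 205 203 198 195 193 193 192 153  88  65  54]]
[ 71  71  66  87 207 217 203 211 217 217 217 216 216 217 217 216 216 216 216 215 215 215 215 216 215 179 125 106 153 163 164 151  95  78  68  49  43  43  43  44]
```

The pointers now line up to about 0.1–0.2 px (0.3 mm or less), and the rider's pixels are unchanged. The gripper is clear, so I'm handing in.

```bash
python3 -c "
from rig import workorder
print(workorder.hand_in())"
```

```text
the job is handed in; nothing more can be done
None
```

The slide's pointer stands opposite the rider's to within about 0.3 mm by the top camera. I turned it only by the crank knob; the rider did not move, and the gripper was open and clear at hand-in, about 12 s into the 48 s allowed.

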